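# Pump up the slack sheet lifter

### The arm

A 6-joint arm with a two-finger parallel gripper is mounted at the origin on the work surface. World frame = base frame: x ahead of the robot, y to its left, z up, the work surface at z = 0. Lengths are in mm, angles in rad, forces in N, time in s.
With the tool pointing down it reaches from about 325 to 850 mm from the base axis. Payload 15.5 kg.
Tool frame: the origin (TCP) lies midway between the tips of the shut fingers; the grasp point (between the pads) lies ctrl.grip_point_offset behind it (ctrl.grip_point_offset is the distance from the TCP to the grasp point, in mm); z points along the fingers, x is the direction in which the jaws open and shut, and the axes are right-handed (so a half turn about z gives the same grasp; the last joint's range is limited). The gripper opens to 91 mm and grips with 3 to 60 N. Pads are 32 mm wide; open, the fingers measure 118 mm over their backs; the gripper's body (76 mm by 178 mm) begins 60 mm behind the grasp point.
Start: joints at [1.149, 0.494, 1.345, -0, 1.302, -0.096], TCP at [200.037, 592.125, 213.915] pointing down, gripper open.
Joint ranges: [-2.91, 2.91], [-0.82, 2.16], [0.22, 2.67], [-1.22, 4.37], [0.12, 2.79], [-3.08, 3.08]. Speed limits (rad/s): [1.89, 1.89, 2.57, 3.01, 3.01, 3.01].

### API

Orientations are given as a rotation vector (axis times angle).
In Python, from cell import ctrl gives the robot as it stands. The module is installed in compiled form; this text tells all that it offers. Calls block until the motion is done:
- ctrl.movep(position, orientation): joint-space move of the TCP to a pose.
- ctrl.line_to(position, frame=None, speed=150): straight line of the TCP; frame=None keeps the orientation; speed is the mean speed in mm/s.
- ctrl.move_j(angles): joint-space move.
- ctrl.ungrasp() and ctrl.grab(): open the fingers fully, or close them until they stop; the grip force is fixed at half the most.
- ctrl.wait(seconds).
- ctrl.ik(position, orientation): joint angles nearest the present ones, or None.
- ctrl.get_obs(): the state.
- ctrl.capture(name): name is "side" or "top"; returns the picture (480x640x3 uint8, red, green, blue); there is no depth.
- ctrl.get_calibration(name): a dict with "fx", "fy", "cx", "cy" (pixels), "world_from_camera" (4x4, takes a point from camera to world coordinates). Camera axes: x right, y up, looking along -z (the intrinsics and any distortion apply to the point x, -y, -z); pixel columns grow to the right and rows downward; lengths in mm; the calibration is good to about 2 mm. A picture is of the moment at which its call begins. get_calibration takes no time and is no camera call.
A pose or a line that the arm cannot do raises ctrl.MotionError and nothing moves.
- ctrl.sign_off(): hands the job in, once; it reports no verdict.
The state is a dict: "t": time; "q": joint angles; "qvel": joint speeds; "joint_efforts": joint torques, N m; "position": TCP position; "tcp_rot": TCP orientation; "contact_force": force on the tool from outside, world axes, zero at the start; "moment": the same for the moment, N m; "opening": opening from 0.0 (shut) to 1.0 (fully open).
Only numpy, scipy, OpenCV 4.12 (cv2) and the standard library are available. Lean on these libraries where they do the work, as an engineer would, in place of code of your own. Each camera call takes 0.05 s, during which the arm holds its last target.

### The job

Two suction lifters stand on the bare metal sheet; one is already pumped up (its steel indicator pin stands fully out), the other has gone slack (its pin is in, or only a little way out). With closed fingers or a fingertip, pump the slack lifter's plunger, each time down to its stop and all the way back up, until its indicator pin stands fully out, then come away and let the plunger rise. Do not touch the pins themselves, do not touch the lifter that is already pumped up, and neither pick up nor push aside anything else.

Things in the scene. Friction and masses are not known exactly. Their poses are not given: they have to be found in the camera images.
- lifter_a: One of two identical lifters, fixed on the sheet (the slack one: its pin starts 0 to 9 mm out). Rubber cup 132 mm across, 14 mm high; on it a grey hub 110 x 46 mm (long along its x), flat top at z = 76 mm; black D-shaped 16 mm bar handle, level at z = 50 mm, out to y = +78 mm. Origin: centre of the cup's underside, on top of the 6 mm sheet; z up.
- lifter_a_cap (a point): Centre of the flat top of this lifter's pump plunger: a round black cap 34 mm across, 12 mm high, on a 16 mm steel stem, at the lifter's x = +33 mm. At rest 124 mm above the cup's underside (48 mm above the hub's top); moves with the plunger.
- lifter_a_plunger (a joint): Plunger stroke of this lifter, m: 0 = fully up (at rest), grows as it is pressed straight down, 0.012 = bottomed on its stop. A spring pushes back with about 5 N at the top and 10 N at the bottom, and returns it fully when let go.
- lifter_a_pin_top (a point): Centre of the top of this lifter's indicator pin: an upright plain steel pin 10 mm across in the hub's top at its own x = -35 mm (68 mm from the plunger's axis). Pushed in it stands 2 mm above the hub's top, fully out 30 mm.
- lifter_a_pin (a joint): How far this lifter's pin is out, m: 0 = in, 0.028 = fully out. Each whole stroke (plunger to its stop, then all the way up) raises it to the next of about 8, 15, 22, 28 mm; it rises only as the plunger comes back up and stays put between strokes. Strokes under about 10 mm may do nothing; extra strokes when fully out do nothing.
- lifter_b: One of two identical lifters, fixed on the sheet (the one already pumped up: its pin starts fully out). Rubber cup 132 mm across, 14 mm high; on it a grey hub 110 x 46 mm (long along its x), flat top at z = 76 mm; black D-shaped 16 mm bar handle, level at z = 50 mm, out to y = +78 mm. Origin: centre of the cup's underside, on top of the 6 mm sheet; z up.
- lifter_b_cap (a point): Centre of the flat top of this lifter's pump plunger: a round black cap 34 mm across, 12 mm high, on a 16 mm steel stem, at the lifter's x = +33 mm. At rest 124 mm above the cup's underside (48 mm above the hub's top); moves with the plunger.
- lifter_b_plunger (a joint): Plunger stroke of this lifter, m: 0 = fully up (at rest), grows as it is pressed straight down, 0.012 = bottomed on its stop. A spring pushes back with about 5 N at the top and 10 N at the bottom, and returns it fully when let go.
- lifter_b_pin_top (a point): Centre of the top of this lifter's indicator pin: an upright plain steel pin 10 mm across in the hub's top at its own x = -35 mm (68 mm from the plunger's axis). Pushed in it stands 2 mm above the hub's top, fully out 30 mm.
- lifter_b_pin (a joint): How far this lifter's pin is out, m: 0 = in, 0.028 = fully out. Each whole stroke (plunger to its stop, then all the way up) raises it to the next of about 8, 15, 22, 28 mm; it rises only as the plunger comes back up and stays put between strokes. Strokes under about 10 mm may do nothing; extra strokes when fully out do nothing.
- tape_roll: Bystander, loose: a cardboard roll 90 mm across, 25 mm high, lying flat on the sheet between the lifters. Origin: centre of its underside; z up.
- corner_block: Bystander, loose: an aluminium L-shaped corner block 60 x 60 x 40 mm, standing on the sheet between the lifters. Origin: centre of its underside; z up.
- cleaner: Bystander, loose: a white closed bottle 60 mm across, 170 mm high, beside the sheet at the robot's left. Origin: centre of its underside; z up.
- driver: Bystander, loose: a screwdriver lying beyond the sheet. Origin: a point on its underside; z up.
- hammer: Bystander, loose: a hammer lying beside the sheet at the robot's right. Origin: a point on its underside; z up.
- mug: Bystander, loose: a white mug 76 mm across, 90 mm high, beside the sheet at the robot's right. Origin: centre of its underside; z up.
- cork_pad: Bystander, loose: a cork block 70 x 50 x 20 mm beside the sheet at the robot's left. Origin: centre of its underside; z up.
- sheet: The aluminium-faced mounting sheet, fixed, 320 x 500 x 6 mm, its long side roughly across the table (its own y), under both lifters. Origin: centre of its underside.

How it is judged:
By the outcome, as a careful person would: the job done as asked, in the order asked, and still so for the second after the job is handed in, with the robot touching nothing.
It also fails if it takes over 35 s, if anything falls off the work surface, if the arm or the gripper's body presses on something with over 40 N, if the wrist force passes 120 N, or if a joint passes its speed limit or range.

## Working session

There is one attempt and no reset: what is moved stays moved. The work goes in short steps, each a Python script; the robot and the scene stay as the last script left them, time stands still between calls to the robot, and variables do not carry over. Pictures are saved under pics/ and viewed, and the job is handed in when it is done.

```bash
mkdir -p pics; python3 - <<'E'
from cell import ctrl
import cv2
for n in("top","side"):
    cv2.imwrite(f"pics/{n}0.png",ctrl.capture(n)[:,:,::-1]); c=ctrl.get_calibration(n); print(n,c)
o=ctrl.get_obs(); print(o["t"],o["position"],o["tcp_rot"],o["opening"],ctrl.grip_point_offset)
E
```

```text
top {'fx': 453.4782714221202, 'fy': 453.4782714221202, 'cx': 316.008343433153, 'cy': 239.8382709554984, 'world_from_camera': array([[-1.13039111e-01,  9.68806443e-01, -2.20536243e-01,
         3.01463277e+02],
       [-9.93581241e-01, -1.11178682e-01,  2.08714769e-02,
         1.19161516e+01],
       [-4.29850756e-03,  2.21479967e-01,  9.75155448e-01,
         1.23921637e+03],
       [ 0.00000000e+00,  0.00000000e+00,  0.00000000e+00,
         1.00000000e+00]])}
side {'fx': 537.1036776062475, 'fy': 537.1036776062475, 'cx': 327.01815084923106, 'cy': 239.62192111814036, 'world_from_camera': array([[ 8.75774992e-01,  2.63868074e-01, -4.04217520e-01,
         9.59606079e+01],
       [-4.82146992e-01,  5.18928023e-01, -7.05866832e-01,
        -7.83727353e+02],
       [ 2.35040775e-02,  8.13072780e-01,  5.81687383e-01,
         7.43251991e+02],
       [ 0.00000000e+00,  0.00000000e+00,  0.00000000e+00,
         1.00000000e+00]])}
0.1 [199.91774201 591.81943557 213.40203091] [ 2.55185238e+00  1.83143971e+00 -1.43520296e-03] 0.9958012799597348 18.8
```

View pics/top0.png

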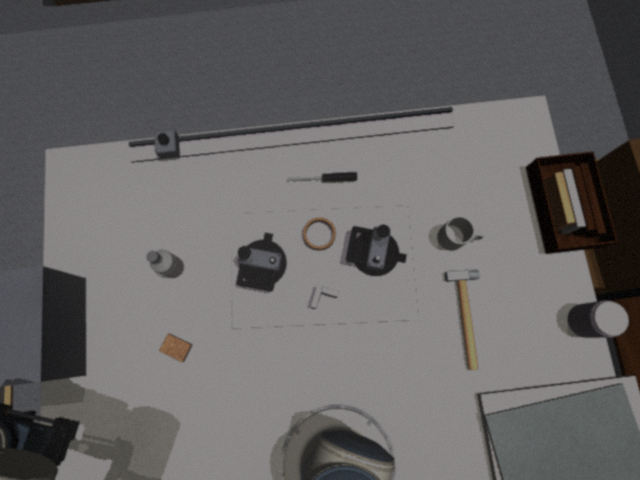

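View pics/side0.png

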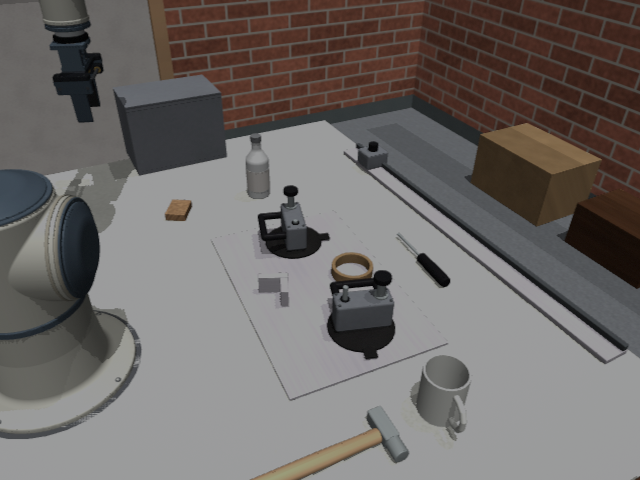

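```bash
python3 - <<'E'
import cv2,numpy as np
t=cv2.imread("pics/top0.png");s=cv2.imread("pics/side0.png")
def z(i,x,y,w,h,k): return cv2.resize(i[y:y+h,x:x+w],None,fx=k,fy=k,interpolation=cv2.INTER_CUBIC)
f=lambda a:np.clip(a.astype(float)*1.6,0,255).astype('uint8')
a=z(t,225,225,70,75,5.6);b=z(s,250,175,90,90,4.4444);c=z(t,335,215,80,75,4);d=z(s,320,255,90,100,4)
cv2.imwrite("pics/zl.png",f(np.hstack([a[:400,:392],b[:400,:400]])))
cv2.imwrite("pics/zr.png",f(np.hstack([c[:300],d[:300]])))
E
```

```text
(no output)
```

View pics/zl.png

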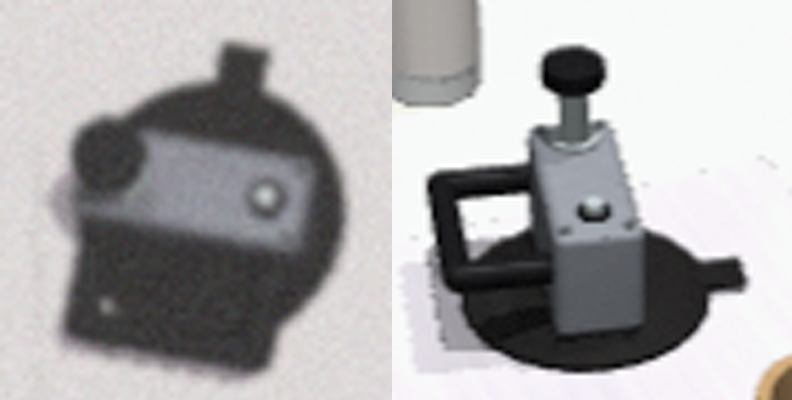

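View pics/zr.png

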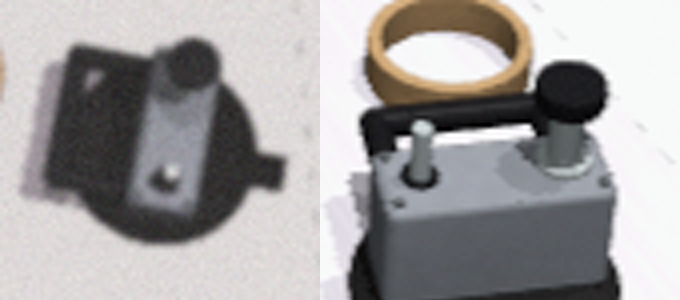

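The left lifter (top picture: cap ≈ (244,252), pin ≈ (272,260); side: cap (291,189), pin (295,222)) has its pin almost in, so it is the slack one. The right one's pin (side ≈ (346,290)) stands well out. Now I locate the left cap in both views.

```bash
cat > h.py <<'E'
import numpy as np
from cell import ctrl
def ray(n,u,v):
    c=ctrl.get_calibration(n);T=c["world_from_camera"]
    d=T[:3,:3]@np.array([(u-c["cx"])/c["fx"],-(v-c["cy"])/c["fy"],-1]);return T[:3,3],d/np.linalg.norm(d)
def plane(n,u,v,z):
    o,d=ray(n,u,v);return o+d*(z-o[2])/d[2]
def tri(a,b):
    A=np.zeros((3,3));B=np.zeros(3);rs=[ray("top",*a),ray("side",*b)]
    for o,d in rs:
        P=np.eye(3)-np.outer(d,d);A+=P;B+=P@o
    p=np.linalg.solve(A,B);return p,[np.linalg.norm((np.eye(3)-np.outer(d,d))@(p-o)) for o,d in rs]
def proj(n,p):
    c=ctrl.get_calibration(n);T=c["world_from_camera"];q=T[:3,:3].T@(np.array(p)-T[:3,3])
    return c["cx"]+c["fx"]*q[0]/-q[2], c["cy"]-c["fy"]*q[1]/-q[2]
E
python3 - <<'E'
from h import *
np.set_printoptions(precision=1,suppress=True)
k=lambda x,o,s:(x+.5)/s-.5+o
ct=(k(108,225,5.6),k(152,225,5.6));cs=(k(182,250,4.444),k(65,175,4.444))
pt=(k(266,225,5.6),k(196,225,5.6));ps=(k(202,250,4.444),k(209,175,4.444))
for n,a,b,z in(("cap",ct,cs,130),("pin",pt,ps,86)):
    print(n,tri(a,b),plane("top",*a,z),plane("side",*b,z))
c=plane("top",*ct,130);p=plane("top",*pt,86);print(np.linalg.norm((c-p)[:2]))
c=plane("side",*cs,130);p=plane("side",*ps,86);print(np.linalg.norm((c-p)[:2]))
E
```

```text
cap (array([543.3, 170.5, 128.8]), [np.float64(0.47650175555531665), np.float64(0.47650175555537644)]) [542.6 170.4 130. ] [542.9 168.5 130. ]
pin (array([523.2, 105.9,  85.5]), [np.float64(0.12861959228123176), np.float64(0.1286195922810761)]) [523.2 105.9  86. ] [522.7 105.3  86. ]
67.4101999219038
66.31374821243327
```

Both views agree within 2 mm: the cap at about (543, 170, 129) against 130 expected, and the pin 67 mm away against 68. I'll move over it with the fingers shut.

```bash
python3 - <<'E'
from h import *
import cv2
np.set_printoptions(precision=2,suppress=True)
r=ctrl.get_obs()["tcp_rot"]; r=np.array([r[0],r[1],0]); r=r/np.linalg.norm(r)*np.pi
print(r, ctrl.ik([543,169.7,205],r))
ctrl.grab()
ctrl.movep([543,169.7,205],r)
ctrl.line_to([543,169.7,140],speed=80)
ctrl.wait(0.2)
o=ctrl.get_obs();print(o["t"],o["position"],o["tcp_rot"],o["contact_force"],o["opening"])
t=ctrl.capture("top");s=ctrl.capture("side")
z=lambda i,x,y,w,h:cv2.resize(i[y:y+h,x:x+w,::-1],(400,400),interpolation=cv2.INTER_CUBIC)
cv2.imwrite("pics/above.png",np.hstack([z(t,205,205,100,100),z(s,240,120,130,130)]))
E
```

```text
[2.55 1.83 0.  ] [ 0.2   0.42  1.5  -0.    1.22 -1.05]
4.6 [543.22 169.76 140.41] [2.55 1.83 0.  ] [-0.11 -0.02 -0.83] 0.004633005954020135
```

View pics/above.png

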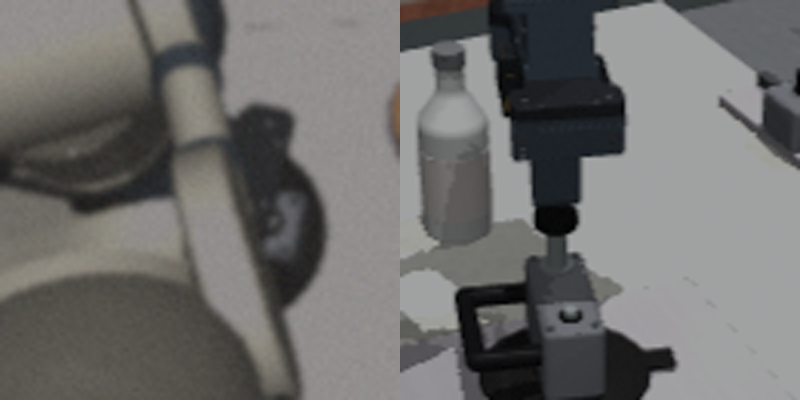

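The shut fingers stand centred over the black cap (crop, side half ≈ (556,205)), with a small gap above it. The pin ≈ (570,315) is clear. For the first stroke I'll step down and watch the force.

```bash
python3 - <<'E'
from h import *
import cv2
def st(l):
    o=ctrl.get_obs();print(l,round(o["t"],2),round(o["position"][2],2),np.round(o["contact_force"],1));return o
for z in (133,130,127,124,121,119,118,117.3,116.6,116):
    ctrl.line_to([543,169.7,z],speed=40);o=st(z)
    if o["contact_force"][2]>25: break
ctrl.wait(0.1);st("hold")
ctrl.line_to([543,169.7,142],speed=60);ctrl.wait(0.15);st("up")
s=ctrl.capture("side")
cv2.imwrite("pics/s1.png",cv2.resize(s[150:270,230:350,::-1],(480,480),interpolation=cv2.INTER_CUBIC))
E
```

```text
133 5.03 132.59 [ 0.2  0.6 -1.1]
130 5.28 130.1 [0.9 0.7 3.1]
127 5.53 127.22 [0.7 0.1 4.8]
124 5.78 124.28 [-0.4  0.4  5.9]
121 6.03 121.32 [0.4 0.7 7.1]
119 6.28 119.41 [-0.7  0.5  8.4]
118 6.53 118.47 [0.8 0.3 8.4]
117.3 6.78 118.2 [-1.3  0.  16. ]
116.6 7.03 118.13 [-5.3 -0.6 26.6]
hold 7.12 118.13 [-5.5 -0.2 26.4]
up 7.85 141.56 [ 0.4 -0.7  0.9]
```

View pics/s1.png

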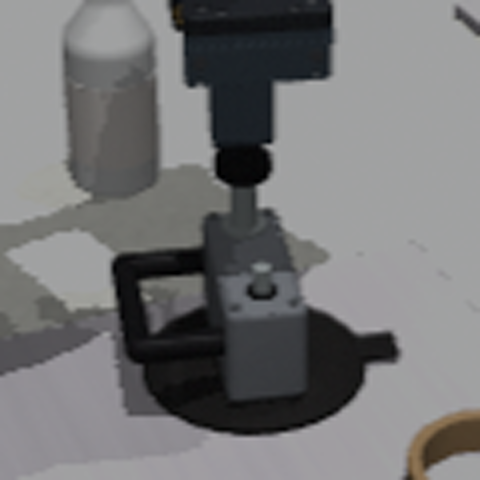

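The stop was clear (the force jumped at z ≈ 118.2, 12 mm below contact). The pin at crop (262,275) has risen to around 8 mm. Three more strokes follow.

```bash
python3 - <<'E'
from h import *
import cv2
def st(l):
    o=ctrl.get_obs();print(l,round(o["t"],2),round(o["position"][2],2),np.round(o["contact_force"],1));return o
P=[]
for i in range(3):
    ctrl.line_to([543,169.7,121],speed=40)
    ctrl.line_to([543,169.7,116.8],speed=20);ctrl.wait(0.1);o=st("down")
    if o["contact_force"][2]>45: print("high");
    ctrl.line_to([543,169.7,140],speed=50);ctrl.wait(0.2);st("up")
    s=ctrl.capture("side");P.append(cv2.resize(s[170:260,270:340,::-1],(260,334),interpolation=cv2.INTER_CUBIC))
cv2.imwrite("pics/s4.png",np.hstack(P))
E
```

```text
down 9.03 118.05 [-8.5 -1.6 33.1]
up 9.85 139.65 [-1.1 -0.8  0.7]
down 10.98 118.06 [-7.8 -0.6 33.7]
up 11.8 139.63 [-0.1  0.2  0.2]
down 12.93 118.09 [-7.4 -2.2 32.5]
up 13.75 139.64 [ 0.4  0.8 -0.3]
```

View pics/s4.png

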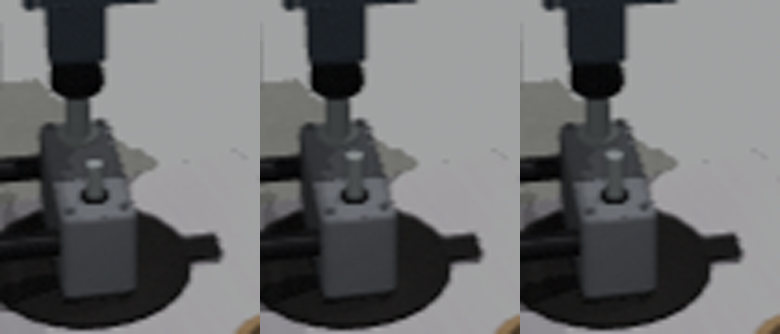

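Between the last two strokes the pin top stayed put (panel rows ≈155), so it looks fully out. I'll come away and measure it.

```bash
python3 - <<'E'
from h import *
import cv2
ctrl.line_to([543,169.7,215],speed=150)
ctrl.movep([330,420,260],ctrl.get_obs()["tcp_rot"]);ctrl.wait(0.3)
t=ctrl.capture("top");s=ctrl.capture("side")
cv2.imwrite("pics/endfull.png",s[:,:,::-1]);cv2.imwrite("pics/endtop.png",t[:,:,::-1])
cv2.imwrite("pics/endz.png",np.hstack([cv2.resize(i[y:y+80,x:x+80,::-1],(400,400),interpolation=cv2.INTER_CUBIC) for i,x,y in((t,225,225),(s,260,175))]))
for z in (84,92,99,106,112): print(z,np.round(proj("side",[523,105.6,z]),1),np.round(proj("top",[523,105.6,z]),1))
print("cap",proj("side",[543,169.7,130]))
o=ctrl.get_obs();print(o["t"],o["position"],o["contact_force"])
E
```

```text
84 [295.1 222.3] [272.3 259.8]
92 [295.1 219.3] [272.  259.2]
99 [295.1 216.6] [271.7 258.7]
106 [295.  213.9] [271.4 258.3]
112 [295.  211.6] [271.2 257.8]
cap (np.float64(290.36556405038414), np.float64(188.99124900818694))
16.1083 [330.29449526 419.79810393 259.94123618] [ 0.03648795  0.36023887 -0.13534727]
```

View pics/endz.png

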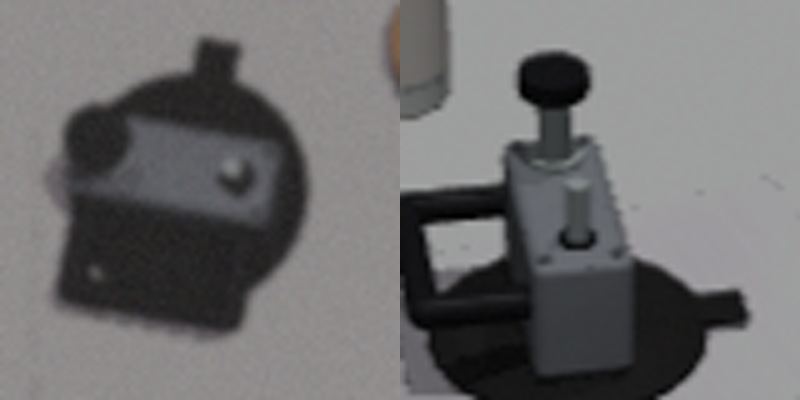

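View pics/endfull.png

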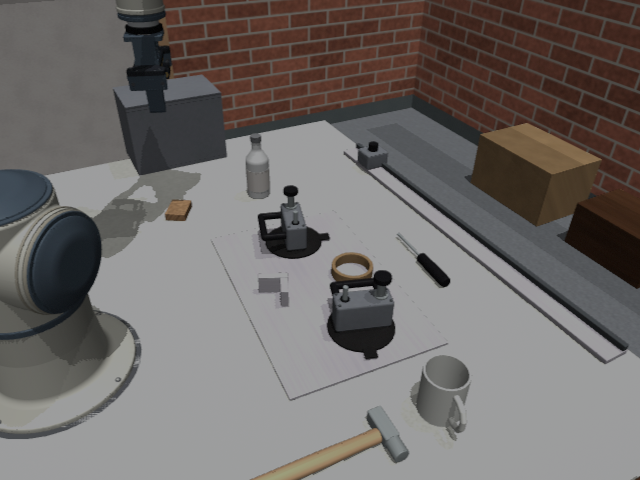

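The pin top is at side row 175+184/5 ≈ 211.7, and the fully-out prediction is 211.6. The cap is back at rest at row ≈ 189, nothing else has moved, and the arm is clear.

```bash
python3 -c "
from cell import ctrl
ctrl.sign_off()"
```

```text
the job is handed in; nothing more can be done
```

The slack lifter was the one on the robot's left. Its pin is now fully out, and I handed the job in at about 16 s of the 35 s allowed.

- **Pumping:** I made four full strokes on its cap with the fingers shut. Each one reached the stop at z ≈ 118 mm, 12 mm below contact, with 26–34 N of upward force measured, and came fully back up. The last stroke no longer raised the pin.
- **Pin and plunger:** The pin top sits at image row 211.7 in the side view, against 211.6 predicted for fully out (z = 112 mm). The plunger is back at rest.
- **Surroundings:** The other lifter and the loose items look unmoved in the final side picture. The gripper is well clear, with contact force about zero.

No check failed or disagreed.

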